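Lay out a bearing kit for issue

ROBOT

A 7-joint arm with a two-finger parallel gripper is mounted at the origin on the work surface. World frame = base frame: x ahead of the robot, y to its left, z up, the work surface at z = 0. Lengths are in mm, angles in rad, forces in N, time in s.
With the tool pointing down it reaches from about 400 to 925 mm from the base axis. Payload 4.1 kg.
Tool frame: the origin (TCP) lies midway between the tips of the shut fingers; the grasp point (between the pads) lies 19 mm behind it; z points along the fingers, y is the line along which they close (so a half turn about z gives the same grasp; the last joint's range is limited). The gripper opens to 85 mm and grips with 20 to 120 N. Pads are 22 mm wide; open, the fingers measure 114 mm over their backs; the gripper's body (76 mm by 85 mm) begins 54 mm behind the grasp point. The pads swing forward as they close: fully open they stand 13 mm farther back than shut.
Start: joints at [-1.343, 0.398, 0.045, 1.537, -0.019, 1.207, -0.051], TCP at [208.639, 615.641, 231.347] pointing down, gripper open.
Joint ranges: [-2.82, 2.82], [-0.49, 2.23], [-1.37, 1.46], [0, 2.46], [-1.36, 4.5], [0.23, 2], [-2.94, 2.94]. Speed limits (rad/s): [2.57, 2.57, 3.14, 3.14, 3.14, 3.14, 3.14].

INTERFACE

Orientations are given as a unit quaternion [x, y, z, w].
In Python, from rig import arm gives the robot as it stands. Calls block until the motion is done:
- arm.movep(position, orientation): joint-space move of the TCP to a pose.
- arm.move_l(position, rate=150, attitude=None): straight line of the TCP; attitude=None keeps the orientation; rate is the mean speed in mm/s.
- arm.goto_joints(angles): joint-space move.
- arm.gripper_to(opening, effort=None): finger opening in mm; effort is the grip in N (None keeps the last); returns when the fingers have stopped.
- arm.hold(seconds).
- arm.solve_ik(position, orientation): joint angles nearest the present ones, or None.
- arm.capture(name): name is "scene" or "top"; returns a dict with "color" (400x640x3 uint8, red, green, blue), "K" (3x3 intrinsics, pixels), "eye" and "attitude" of the camera in the world. Camera axes: x right, y down, z forward; pixel columns grow to the right and rows downward; lengths in mm; the calibration is good to about 2 mm. A picture is of the moment at which its call begins. There is no depth.
A pose or a line that the arm cannot do raises arm.IKError and nothing moves.
- arm.close_job(): hands the job in; it is judged then, once.
Readings, each from a call of its own:
- arm.get_t(): time.
- arm.get_joint_pos(): joint angles.
- arm.get_qvel(): joint speeds.
- arm.get_tau(): joint torques, N m.
- arm.get_position(): TCP position.
- arm.get_eef_rot(): TCP orientation.
- arm.get_ft_force(): force on the tool from outside, world axes, zero at the start.
- arm.get_ft_torque(): the same for the moment, N m.
- arm.get_finger_gap(): finger opening in mm.
- arm.get_gripper_force(): force on a finger pad.
Only numpy, scipy, OpenCV 4.12 (cv2) and the standard library are available. Lean on these libraries where they do the work, as an engineer would, in place of code of your own. Each camera call takes 0.05 s, during which the arm holds its last target. There are 200 camera calls.

TASK

Lay out the bearing kit from the bench on the grey kit board, each part flat, the way it now lies, and centred on a black rubber pad: the round spacer ring on the pad between the two green bearing units, the hexagon nut on the end pad next to the pillow block, and the rectangular block on the end pad next to the flange bearing. Then lay the round cover, hub upward, centred on top of the spacer ring, and leave everything standing free.

Things in the scene. Friction and masses are not known exactly. Their poses are not given: they have to be found in the camera images.
- spacer_mid (a point): spacer ring: plain steel ring lying flat on the open bench, outside diameter 46 mm, bore 26 mm, height 30 mm, 0.15 to 0.3 kg. The position given is its centre, half-way up. z is its axis, up.
- cover_mid (a point): round end cover: solid steel disc, diameter 56 mm and 14 mm thick, with a low hub (diameter 30 mm, 6 mm high) on its upper side and six small dark bolt holes; 20 mm high in all, 0.14 to 0.28 kg, flat underside. The position given is on its axis, 10 mm above its underside. z is its axis, up (hub side).
- nut_mid (a point): large steel hexagon nut lying flat, 46 mm across flats (53 mm across corners), bore 28 mm, height 26 mm, 0.14 to 0.28 kg. The position given is its centre, half-way up. z is up; its x axis points square out of one flat (flats at 0, 60, 120 ... degrees from x).
- block_mid (a point): plain rectangular aluminium block lying flat, 34 mm (x) by 58 mm (y) by 28 mm high, two dark holes in its top face, 0.1 to 0.2 kg. The position given is its centre, half-way up. z is up.
- pillow: pillow block: green bearing unit with a long foot and an arched body, bore level, fixed on the kit board. Foot 84 mm across the board (its x) by 42 mm along the board (its y); top 54 mm above its origin. Origin: centre of its underside, on the board's top face, 10 mm above the table. It stands at either of two places in the board's row and swaps with the flange bearing.
- flange: flange bearing: green bearing unit with a flat square flange of 64 by 64 mm and a round boss pointing up, fixed on the kit board, top 38 mm above its origin. Origin: centre of its underside, on the board's top face.
- pad_a_top (a point): one of three identical black rubber pads, 64 by 64 mm and 3 mm thick, fixed on the grey kit board (110 by 450 by 10 mm). This point is the centre of its top face, 13 mm above the table. The row along the board is pad, bearing unit, pad, bearing unit, pad, 90 mm from centre to centre; which of the listed pads is which in the row varies.
- pad_b_top (a point): one of three identical black rubber pads, 64 by 64 mm and 3 mm thick, fixed on the grey kit board (110 by 450 by 10 mm). This point is the centre of its top face, 13 mm above the table. The row along the board is pad, bearing unit, pad, bearing unit, pad, 90 mm from centre to centre; which of the listed pads is which in the row varies.
- pad_c_top (a point): one of three identical black rubber pads, 64 by 64 mm and 3 mm thick, fixed on the grey kit board (110 by 450 by 10 mm). This point is the centre of its top face, 13 mm above the table. The row along the board is pad, bearing unit, pad, bearing unit, pad, 90 mm from centre to centre; which of the listed pads is which in the row varies.
Mind the look-alikes: they are no part of the job. Leave any blue or yellow look-alike of the part that bears block_mid alone.

How it is judged:
By the outcome, as a careful person would: the job done as asked, in the order asked, and still so for the second after the job is handed in, with the robot touching nothing.
It also fails if it takes over 96 s, if anything falls off the work surface, if the arm or the gripper's body presses on something with over 40 N, if the wrist force passes 120 N, or if a joint passes its speed limit or range.

## Working session

There is one attempt and no reset: what is moved stays moved. The work goes in short steps, each a Python script; the robot and the scene stay as the last script left them, time stands still between calls to the robot, and variables do not carry over. Pictures are saved under pics/ and viewed, at most 14 in all, crops included, and the job is handed in when it is done.

```bash
ls; mkdir -p pics; python3 - <<'E'
from rig import arm
import cv2
for n in("scene","top"):
    c=arm.capture(n); cv2.imwrite(f"pics/{n}0.png",c["color"][:,:,::-1]); print(n,c["K"],c["eye"],c["attitude"])
print(arm.get_t(),arm.get_eef_rot())
E
```

```text
pics
scene [[496.20014197   0.         318.23548916]
 [  0.         496.20014197 199.35993734]
 [  0.           0.           1.        ]] [1200.95895998 -227.75046576 1064.03198476] [ 0.77114458  0.55010607 -0.18841352 -0.25926761]
top [[520.19063032   0.         321.67945052]
 [  0.         520.19063032 201.11340384]
 [  0.           0.           1.        ]] [ 350.74469696  -18.0508741  1285.64681088] [-0.70038909  0.71161449 -0.03594661  0.04204497]
0.1 [ 1.62625949e-01  9.86687395e-01 -8.81341658e-04 -8.61850848e-05]
```

View pics/scene0.png

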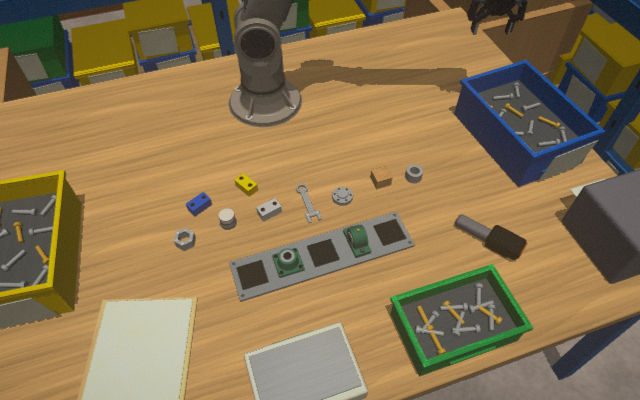

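View pics/top0.png

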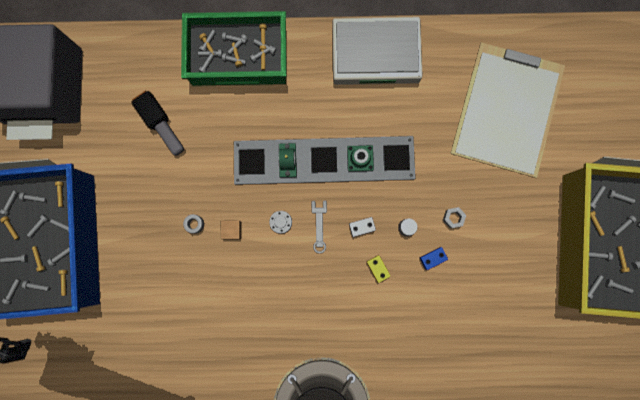

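Top view: the ring is at (193,224), the cover at (281,222), the nut at (455,218) and the silver block at (362,228). The look-alikes are the blue block (434,259), yellow block (378,269), white cylinder (408,228) and wooden cube (231,230). The pads are at (252,162), (324,160) and (397,157), with the pillow at (288,160) and the flange at (361,156). I'll check the choice in a close crop.

```bash
python3 - <<'E'
import cv2, numpy as np
t=cv2.imread("pics/top0.png")
a=cv2.resize(t[125:195,225:425],None,fx=4,fy=4,interpolation=cv2.INTER_CUBIC)
r=[cv2.resize(t[y-20:y+20,x-20:x+20],(200,200),interpolation=cv2.INTER_CUBIC) for x,y in((193,224),(281,222),(455,218),(362,228))]
cv2.imwrite("pics/crop1.png",np.vstack([a,np.hstack(r)]))
E
```

```text
(no output)
```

View pics/crop1.png

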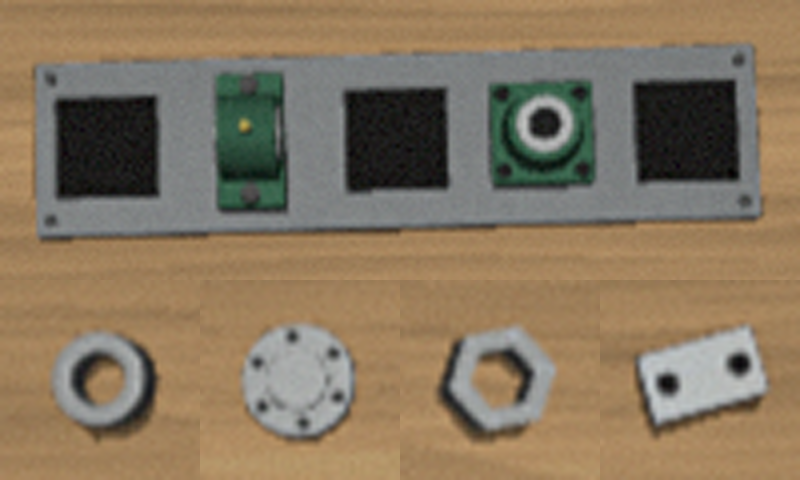

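The crop confirms all four parts. The pillow sits between the left and middle pads and the flange between the middle and right pads. So the ring goes on the pad at (324,160), the nut on (252,162) and the block on (397,157).

```bash
cat > h.py <<'E'
from rig import arm
import cv2, numpy as np
from scipy.spatial.transform import Rotation as R
def proj(c,uv,z):
    d=R.from_quat(c["attitude"]).apply(np.linalg.solve(c["K"],[uv[0],uv[1],1])); e=np.array(c["eye"])
    return (e+d*(z-e[2])/d[2])[:2]
def shot(n="top",k=5):
    c=arm.capture(n); im=c["color"].astype(float)
    for _ in range(k-1): im+=arm.capture(n)["color"]
    c["color"]=(im/k).astype(np.uint8); return c
def blob(c,uv,z,lo,hi,w=22,f=8):
    """convex hull (world mm at height z) of the largest grey-range blob near pixel uv"""
    u,v=uv; g=c["color"][v-w:v+w,u-w:u+w].min(2)
    g=cv2.resize(g,None,fx=f,fy=f,interpolation=cv2.INTER_CUBIC)
    k,_=cv2.findContours(cv2.inRange(g,lo,hi),cv2.RETR_EXTERNAL,cv2.CHAIN_APPROX_NONE)
    k=min([q for q in k if cv2.contourArea(q)>f*f*40],key=lambda q:np.hypot(*(q.mean((0,1))-w*f)))
    p=cv2.convexHull(k)[:,0].astype(float); p=(p+.5)/f-.5+[u-w,v-w]
    return np.array([proj(c,q,z) for q in p],np.float32)
def cen(p):
    m=cv2.moments(p.reshape(-1,1,2)); return np.array([m["m10"],m["m01"]])/m["m00"]
def down(yaw):  # closing line at angle yaw from world y
    return R.from_euler('z',yaw)*R.from_rotvec([np.pi,0,0])
E
cat > m.py <<'E'
from h import *
c=shot(); cv2.imwrite("pics/t1.png",c["color"][:,:,::-1])
for n,uv,z,lo,hi in [("ring",(193,224),30,115,255),("cover",(281,222),14,115,255),("nut",(455,218),26,115,255),("block",(362,228),28,115,255),
  ("padL",(252,162),13,0,60),("padM",(324,160),13,0,60),("padR",(397,157),13,0,60)]:
    p=blob(c,uv,z,lo,hi); print(n,cen(p).round(1),"area",round(cv2.contourArea(p)),"rect",np.round(cv2.minAreaRect(p)[1],1),round(cv2.minAreaRect(p)[2],1))
p=blob(c,(455,218),26,115,255)
d=p-cen(p); a=np.radians(np.arange(0,60,1)); w=[sum(np.ptp(d@[np.cos(x+k),np.sin(x+k)]) for k in np.radians([0,60,120])) for x in a]
print("nut flat normal deg",np.argmin(w),min(w)/3,max(w)/3)
E
python3 m.py; python3 -c "
import math;print('areas',math.pi*23**2,math.pi*28**2,.866*46**2,34*58,64*64)"
```

```text
ring [441.5 306.8] area 1552 rect [44.4 44.1] 40.3
cover [443.6  94.7] area 2417 rect [55.4 55.2] 10.6
nut [ 446.5 -331.3] area 1918 rect [47.1 52.9] 69.4
block [ 427.6 -105.3] area 2015 rect [35.  58.6] 14.8
padL [594.3 165.3] area 3949 rect [63.  63.5] 0.3
padM [595.8 -14.6] area 3960 rect [63.8 62.8] 0.6
padR [ 598.3 -194.6] area 3955 rect [63.1 63.5] 0.1
nut flat normal deg 10 47.56006957670342 52.95280230486941
areas 1661.9025137490005 2463.0086404143976 1832.456 1972 4096
```

```bash
cat >> h.py <<'E'
def go(xy,z,yaw):
    best=None; q0=np.array(arm.get_joint_pos())
    for y in (yaw,yaw+np.pi):
        q=down(y).as_quat(); s=arm.solve_ik([*xy,z],q)
        if s is not None and (best is None or abs(np.array(s)-q0).max()<best[0]): best=(abs(np.array(s)-q0).max(),q)
    arm.movep([*map(float,xy),z],best[1])
def log(m): print(m,"t",round(arm.get_t(),1),"pos",np.round(arm.get_position(),1),"F",np.round(arm.get_ft_force(),1),"gap",round(arm.get_finger_gap(),1),"gf",round(arm.get_gripper_force(),1))
def pick(xy,z,yaw,op=72,effort=60,dz=130):
    go(xy,z+dz,yaw); arm.gripper_to(op,effort); arm.move_l([*xy,z],200); log("down")
    arm.gripper_to(0,effort); log("gripped"); arm.move_l([*xy,z+dz],250); log("lifted")
def place(xy,z,yaw,op=66,dz=110):
    go(xy,z+dz,yaw); arm.move_l([*xy,z+15],250); arm.move_l([*xy,z],60); log("placed")
    arm.gripper_to(op); log("open"); arm.move_l([*xy,z+dz],300)
E
python3 - <<'E'
from h import *
Y=np.radians(-89.4)
pick((441.5,306.8),0,Y)
place((595.8,-14.6),13.5,Y)
go((440,95),140,Y); log("end")
c=shot(); cv2.imwrite("pics/t2.png",cv2.resize(c["color"][125:275,190:460,::-1],None,fx=2.9,fy=2.9))
E
```

```text
down t 2.9 pos [442.4 307.2   0.8] F [ 0.6  0.2 -0.2] gap 71.8 gf 0.0
gripped t 3.3 pos [442.3 307.6   1.8] F [-1.1 -0.5  7.3] gap 44.8 gf 60.5
lifted t 4.0 pos [440.5 306.4 129.2] F [-0.2 -1.1 -2.5] gap 44.3 gf 61.4
placed t 6.2 pos [597.7 -14.4  14.9] F [ 1.  -0.3  3.5] gap 44.7 gf 61.8
open t 6.6 pos [595.4 -14.6  13.3] F [ 0.1 -0.2 -0. ] gap 66.5 gf 0.0
end t 7.9 pos [440.8  94.5 139.8] F [ 0.2 -0.7  0.1] gap 66.3 gf 0.0
```

View pics/t2.png

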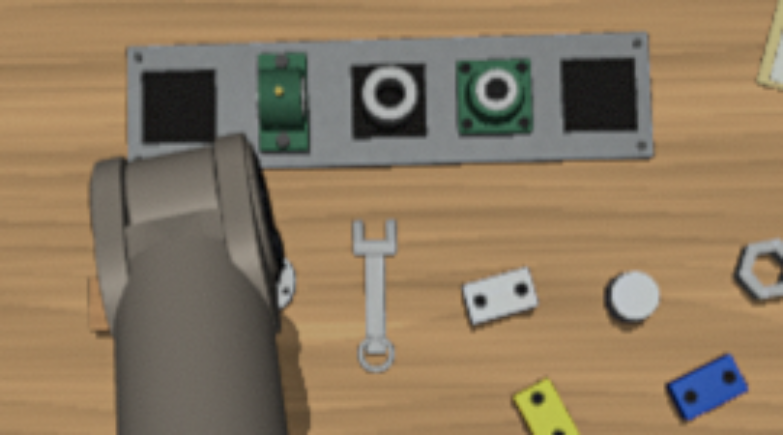

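The ring stands on the middle pad, at about (389,95) in the crop. Moves end with 1–2 mm of lag, so I'll add settling holds. First I'll measure where the ring landed.

```bash
sed -i 's/arm.move_l(\[\*xy,z\],200);/arm.move_l([*xy,z],200); arm.hold(.5);/; s/arm.gripper_to(0,effort);/arm.gripper_to(0,effort); arm.hold(.3);/; s/arm.move_l(\[\*xy,z+15\],250);/arm.move_l([*xy,z+15],250); arm.hold(.6);/; s/arm.move_l(\[\*xy,z\],60);/arm.move_l([*xy,z],60); arm.hold(.5);/; s/arm.gripper_to(op); log/arm.gripper_to(op); arm.hold(.3); log/' h.py
python3 - <<'E'
from h import *
c=shot()
for z,lo in ((43,115),(43,140)):
    p=blob(c,(324,157),z,lo,255,w=15); print(cen(p),cv2.contourArea(p),cv2.minAreaRect(p)[1])
E
```

```text
[597.13926437 -15.49403695] 1555.8101900443817 (43.992218017578125, 44.05409240722656)
[597.114785   -15.46890055] 1453.2496313123283 (42.31085968017578, 42.944313049316406)
```

The ring is about 1.5 mm off its pad centre, which is fine. Next come the nut and block.

```bash
python3 - <<'E'
from h import *
Y=np.radians(-89.4)
pick((446.5,-331.3),0,np.radians(-80))
place((594.3,165.3),13.5,Y)
pick((427.6,-105.3),0,np.radians(-75.2),op=56)
place((598.3,-194.6),13.5,Y,op=52)
go((440,-250),200,Y); log("end")
c=shot(); cv2.imwrite("pics/t3.png",cv2.resize(c["color"][125:275,190:460,::-1],None,fx=2.9,fy=2.9))
for n,uv,z in(("nut",(252,160),39),("block",(397,155),41),("cover",(281,222),14)):
    p=blob(c,uv,z,115,255,w=17);r=cv2.minAreaRect(p);print(n,cen(p),r)
E
```

```text
down t 11.5 pos [ 4.466e+02 -3.313e+02  2.000e-01] F [-0.  -0.7 -0.2] gap 71.9 gf 0.0
gripped t 12.1 pos [ 4.467e+02 -3.316e+02  3.000e-01] F [-0.1  0.3  5.4] gap 45.0 gf 62.3
lifted t 12.8 pos [ 445.8 -329.9  128.5] F [-0.5  0.8 -1.8] gap 44.9 gf 61.5
placed t 16.7 pos [594.2 165.3  13.4] F [ 1.7 -0.1 -0.4] gap 44.6 gf 61.8
open t 17.3 pos [594.3 165.3  13.5] F [-0.1 -0.2 -0.6] gap 66.3 gf 0.0
down t 20.6 pos [ 4.278e+02 -1.052e+02  2.000e-01] F [-0.3  0.4  0.7] gap 56.3 gf 0.0
gripped t 21.3 pos [ 4.278e+02 -1.053e+02  2.000e-01] F [-1.   1.5  4.7] gap 33.0 gf 60.1
lifted t 21.9 pos [ 426.7 -104.5  129. ] F [ 0.1  0.8 -1.9] gap 33.2 gf 59.7
placed t 24.8 pos [ 598.1 -194.5   13.3] F [ 0.3 -0.7 -0.1] gap 33.1 gf 59.8
open t 25.4 pos [ 598.3 -194.6   13.5] F [-0.2 -0.6  0.5] gap 52.4 gf 0.0
end t 26.7 pos [ 441.4 -248.6  199.3] F [ 0.2 -0.3 -0.2] gap 52.1 gf 0.0
nut [593.95153949 161.04216237] ((593.9163208007812, 161.18832397460938), (82.92549133300781, 84.86046600341797), 89.76506805419922)
block [ 599.69247279 -191.60799505] ((599.7590942382812, -191.74600219726562), (82.93913269042969, 83.61375427246094), 88.99072265625)
cover [443.65824862  94.67027867] ((443.51214599609375, 94.69721984863281), (55.90665054321289, 55.610198974609375), 11.227996826171875)
```

View pics/t3.png

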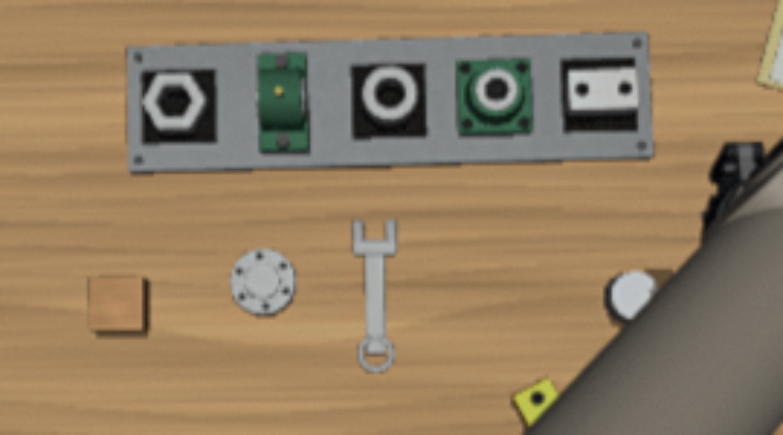

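The nut is on the left pad (174,101) and the block on the right pad (603,89), both flat. I'll measure them again with tighter windows, then place the cover on the ring as measured.

```bash
cat > m2.py <<'E'
from h import *
def meas():
    c=shot()
    for n,uv,z,w in(("nut",(250,160),39,12),("block",(398,156),41,13),("ring/cover",(324,157),43,14)):
        for lo in (110,140,165):
            try:
                p=blob(c,uv,z,lo,255,w=w);r=cv2.minAreaRect(p);print(n,lo,cen(p).round(1),np.round(r[1],1),round(r[2],1))
            except ValueError: print(n,lo,"-")
    return c
E
python3 - <<'E'
from m2 import *
meas()
Y=np.radians(-89.4)
pick((443.6,94.7),-3.5,Y,op=76)
E
```

```text
nut 110 [594.2 166.5] [48.1 52. ] 56.7
nut 140 [594.2 166.1] [44.9 50.6] 0.6
nut 165 [594.3 166.1] [47.6 43. ] 89.9
block 110 [ 601.1 -196.5] [62.9 63.8] 88.4
block 140 [ 597.8 -194.9] [33.2 58.3] 1.8
block 165 [ 597.8 -194.4] [31.5 56.4] 1.4
ring/cover 110 [597.2 -15.5] [44.7 44.6] 5.2
ring/cover 140 [597.1 -15.5] [43.1 42.2] 89.0
ring/cover 165 [597.  -15.5] [40.9 39.7] 89.0
down t 30.1 pos [443.7  94.9  -3.3] F [0.4 0.4 0.1] gap 76.1 gf 0.0
gripped t 30.8 pos [443.5  94.8  -3. ] F [-2.9 -0.4  8.8] gap 53.7 gf 61.3
lifted t 31.5 pos [442.4  95.1 125.5] F [-0.5 -0.1 -2.7] gap 54.1 gf 63.5
```

```bash
python3 - <<'E'
from m2 import *
Y=np.radians(-89.4)
place((597.1,-15.4),40.0,Y,op=72)
go((440,-250),230,Y); arm.hold(.5); log("end")
c=meas(); p=blob(c,(324,157),57,115,255,w=16); print("cover",cen(p),cv2.minAreaRect(p))
s=arm.capture("scene")["color"]
a=cv2.resize(c["color"][130:190,225:425],(800,240),interpolation=cv2.INTER_CUBIC); b=cv2.resize(s[205:305,220:420],(700,350),interpolation=cv2.INTER_CUBIC)
cv2.imwrite("pics/t4.png",np.vstack([a,np.pad(b,((0,0),(0,100),(0,0)))])[:,:,::-1])
E
```

```text
placed t 34.3 pos [597.4 -15.4  40.1] F [0.4 1.2 3.9] gap 53.8 gf 64.3
open t 34.9 pos [597.  -15.4  39.9] F [ 0.1 -0.4 -0.2] gap 71.9 gf 0.0
end t 37.0 pos [ 440.1 -249.9  230. ] F [ 1.  -0.1 -0.1] gap 72.1 gf 0.0
nut 110 [594.2 166.4] [47.6 52.2] 58.2
nut 140 [594.2 166.1] [44.9 50.6] 0.6
nut 165 [594.3 166. ] [47.9 43. ] 89.0
block 110 [ 601.1 -196.5] [62.9 63.8] 88.4
block 140 [ 597.8 -194.8] [33.3 58.3] 1.8
block 165 [ 597.8 -194.5] [31.5 56.3] 1.4
ring/cover 110 [598.6 -14.1] [67.8 68.7] 89.0
ring/cover 140 [600.6 -15.8] [55.5 54.3] 39.3
ring/cover 165 [607.1 -19.2] [37.5 46. ] 6.2
cover [594.74870167 -14.4991782 ] ((594.694091796875, -14.432151794433594), (76.73724365234375, 77.70206451416016), 88.99394989013672)
```

View pics/t4.png

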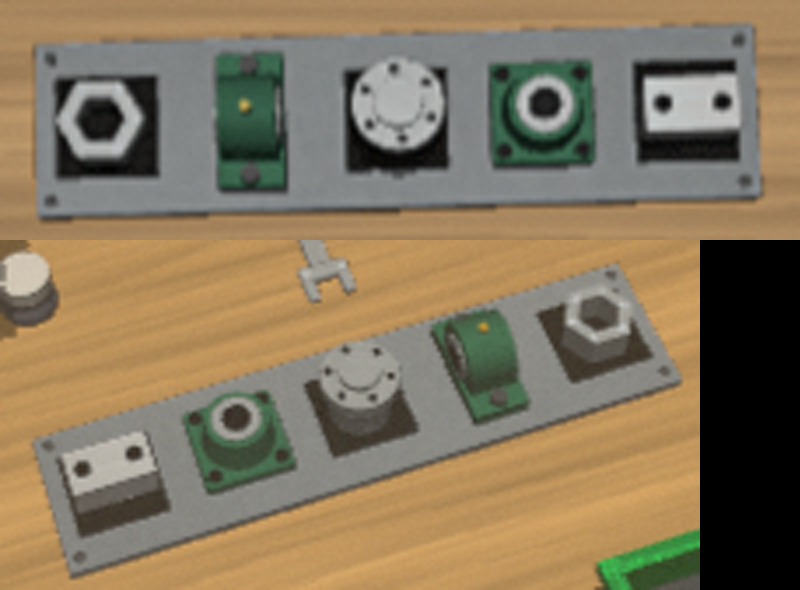

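The cover sits flat on the ring, hub up. Its centre at its own height works out to (597.8,-15.8), against the ring's (597.1,-15.5). The nut and block are within 1 mm of their pad centres, and the arm is clear of everything.

```bash
python3 -c "
from rig import arm
print(arm.close_job())"
```

```text
the job is handed in; nothing more can be done
None
```

The job is done and handed in after about 37 s: by my camera measurements the spacer ring is about 1.5 mm off the middle pad's centre, the nut and block are within about 1 mm of theirs, and the cover, hub up, is within about 1 mm of the ring's axis, with the arm clear of everything.

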